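# Load two bearing gauges after zeroing

## Robot

A 7-joint arm with a two-finger parallel gripper is mounted at the origin on the work surface. World frame = base frame: x ahead of the robot, y to its left, z up, the work surface at z = 0. Lengths are in m, angles in rad, forces in N, time in s.
With the tool pointing down it reaches from about 0.425 to 0.925 m from the base axis. Payload 6.8 kg.
Tool frame: the origin (TCP) lies between the finger pads; the fingertips stand 17 mm ahead of it and the grasp point (between the pads) lies 2 mm behind it; z points along the fingers, y is the direction in which the jaws open and shut (so a half turn about z gives the same grasp; the last joint's range is limited). The gripper opens to 85 mm and grips with 20 to 120 N. Pads are 22 mm wide; open, the fingers measure 114 mm over their backs; the gripper's body (76 mm by 85 mm) begins 54 mm behind the grasp point. The pads swing forward as they close: fully open they stand 13 mm farther back than shut.
Start: joints at [1.144, 0.477, 0.022, 1.555, -0.011, 1.109, -0.083], TCP at [0.212, -0.641, 0.248] pointing down, gripper open.
Joint ranges: [-2.96, 2.96], [-0.34, 2.1], [-1.41, 1.46], [0.24, 2.44], [-1.37, 4.51], [0.17, 1.92], [-2.96, 2.96]. Speed limits (rad/s): [2.39, 2.39, 3.14, 3.14, 3.14, 3.14, 3.14].

## Interface

Orientations are given as a unit quaternion [w, x, y, z].
In Python, from station import bot gives the robot as it stands. The module is installed in compiled form; this text tells all that it offers.
- The arm moves only by the tool carry_out, never from a script. Its argument "moves" is a list of rows, each a list of 3 entries, a list of its own where there are three numbers: the turn, a rotation vector about the tool's x, y, z in degrees, then the shift along the tool's x, y, z in cm, then the finger opening in cm, from 0 to 8.54. A call has 1 to 5 rows; each row is the pose to reach, as a shift and turn from the pose commanded when the call began, along the tool's axes at that moment; what a row does not reach only later rows make up. A row lasts 1/8 s, in which the tool goes at most 62.5 mm and 10.7 degrees, less where a joint would pass 70% of its speed; a pose out of reach is approached as far as the arm can. A call with a gripper value outside its range is refused whole. The fingers move at their own pace and stop on an object; "newtons" is the grip in N (left out, the last holds). Time passes only in rows, so rows that repeat a pose let the fingers close. It gives the time, the measured TCP pose, the force and the opening at its end, in the units of the state.
- bot.get_obs(): the state, without advancing time (a new reading comes with each control period).
- bot.read_camera(name): name is "scene" or "top"; returns the picture (400x640x3 uint8, red, green, blue); there is no depth.
- bot.camera_info(name): a dict with "vertical_fov" (degrees; the focal length in pixels is half the picture's height over the tangent of half this angle, whatever the lens; pixels are square), "cx", "cy" (the principal point, pixels), "position" and "attitude" of the camera in the world. Camera axes: x right, y up, looking along -z (the intrinsics and any distortion apply to the point x, -y, -z); pixel columns grow to the right and rows downward; lengths in m; the calibration is good to about 2 mm. A picture is of the moment at which its call begins. camera_info takes no time and is no camera call.
- bot.hand_in(): hands the job in, once; it reports no verdict.
Trained networks look in the newest picture that a camera, given by its name, has taken for a name from the list of things; names that differ only in an ending like _2 or _b are one class to them, and where a whole thing is asked for, a point or a joint stands for the part that bears it (a point fixed in the world has none). Each returns a list of dicts, best first, with "score" (0 to 1); they miss things now and then, are a little off and sometimes report something else, mostly with a low value. They report only what shows in the picture. A call takes as long as a camera call. They do not tell look-alikes from the thing itself.
- bot.silhouettes(label, camera): "region" (400x640 bool, what is visible of it) and "location" ([column, row] in pixels, amid what is visible of it).
The state is a dict: "t": time; "q": joint angles; "joint_vel": joint speeds; "joint_torque": joint torques, N m; "eef_pos": TCP position; "tool_rot": TCP orientation; "contact_force": force on the tool from outside, world axes, zero at the start; "torque": the same for the moment, N m; "gripper_width": opening from 0.0 (shut) to 1.0 (fully open).
Only numpy, scipy, OpenCV 4.12 (cv2) and the standard library are available. Lean on these libraries where they do the work, as an engineer would, in place of code of your own. Each camera call takes 0.05 s, during which the arm holds its last target. There are 200 camera calls.

## Task

The two bearing gauges have just been zeroed: lift the setting master off the green gauge and park it in the middle of the cork rest, and load both gauges for measuring. The large black-sealed bearing goes on the green gauge's seat ring with the brass weight on top of it, and the small brown-sealed bearing on the blue gauge's seat ring with the dark steel weight on top of it, each centred and flat on what carries it. Set everything down gently, never dropped or slammed, let go of it all, and leave the oil bottle and the wooden case where they are.

Things in the scene. Friction and masses are not known exactly. Their poses are not given: they have to be found in the camera images.
- green_gauge: Fixed gauge: green base plate 100 mm wide, 16 thick, with a raised steel seat ring 62 mm outside, 50 inside, flat top 28 mm above the bench. Origin: on the ring's axis at bench level; x points away from the robot, within 15 degrees. A 205 mm tall column at x 112, y 25 mm carries the dial, swung clear: nothing tall nearer than 90 mm to the ring's axis. The setting master starts on the ring.
- blue_gauge: Fixed gauge, the same as the green one but with a blue base plate and a smaller steel seat ring, 47 mm outside, 37 mm inside, flat top 28 mm above the bench, empty at the start. Origin and axes as for the green gauge.
- cork_rest: Square cork pad 100 x 100 mm on a thin wooden board 110 x 110 mm, fixed to the bench, cork top 8 mm above the bench. Origin: its centre at bench level, z up.
- setting_master: Setting master: bright steel disc 62 mm dia, 16 mm thick, with a black plastic knob on top for lifting it (neck 14 mm dia from 16 to 28 mm, knob 28 mm dia from 28 to 44 mm above its underside). 0.36 kg. Starts lying on the green gauge's seat ring. Origin: centre of its underside, z up along its axis.
- large_bearing: Ball bearing 62 mm outside, 30 mm bore, 16 mm thick, steel rings with black seals, about 0.2 kg, lying flat on the bench at the start. Origin: centre of its underside, z up along its axis.
- small_bearing: Ball bearing 47 mm outside, 20 mm bore, 14 mm thick, steel rings with brown-red seals, about 0.1 kg, lying flat on the bench at the start. Origin: centre of its underside, z up along its axis.
- brass_weight: Brass load weight, standing upright, 70 mm tall, about 0.6 kg: foot 38 mm dia and 6 mm high, body 46 mm dia up to 46 mm, neck 16 mm dia up to 56 mm, knob 26 mm dia from 56 to 70 mm above its underside. Origin: centre of its underside, z up along its axis.
- steel_weight: Dark steel load weight, standing upright, 64 mm tall, about 0.28 kg: foot 28 mm dia and 5 mm high, body 35 mm dia up to 40 mm, neck 12 mm dia up to 50 mm, knob 22 mm dia from 50 to 64 mm above its underside. Origin: centre of its underside, z up along its axis.
- oil_bottle: Bystander, loose: white oil bottle with red spout, 42 mm dia, 128 mm tall, upright. Leave it alone. Origin: centre of its underside.
- wooden_case: Bystander, loose: closed wooden case 130 x 85 x 42 mm. Leave it alone. Origin: centre of its underside.
Things that resemble listed ones, but are neither listed nor needed, are in the scene too. What is shaped like the small_bearing but orange or pink is not meant.

How it is judged:
At the end, for the whole second after the job is handed in: Master flat on the cork within 12 mm of its centre; large bearing flat on the green seat ring, small one on the blue, within 8 mm of the seat axis; brass weight upright on the large bearing, steel on the small, within 8 mm of its centre; all released, at rest (horizontal distance between setting_master and cork_rest below 0.012 m and height (world z) of setting_master between 0.005 and 0.011 m and angle between each of setting_master, large_bearing, small_bearing, brass_weight, steel_weight's own z axis and vertical below 0.06 rad and horizontal distance between large_bearing and green_gauge below 0.008 m and height (world z) of large_bearing between 0.025 and 0.031 m and horizontal distance between small_bearing and blue_gauge below 0.008 m and height (world z) of small_bearing between 0.025 and 0.031 m and horizontal distance between brass_weight and large_bearing below 0.008 m and height (world z) of brass_weight between 0.041 and 0.047 m and horizontal distance between steel_weight and small_bearing below 0.008 m and height (world z) of steel_weight between 0.039 and 0.045 m and linear speed of each of setting_master, large_bearing, small_bearing, brass_weight, steel_weight below 0.02 m/s and angular speed of each of setting_master, large_bearing, small_bearing, brass_weight, steel_weight below 0.2 rad/s); the robot touches nothing.
It fails at once if the oil bottle is moved by more than 15 mm or tipped (distance of oil_bottle from where it was at the start of the episode above 0.015 m or angle between oil_bottle's own z axis and vertical above 0.3 rad).
It fails at once if the wooden case is moved by more than 15 mm (distance of wooden_case from where it was at the start of the episode above 0.015 m).
It fails at once if something is slammed down on a gauge, a bearing or the cork rest (contact force above 60 N) (contact force between large_bearing and green_gauge above 60 N or contact force between small_bearing and blue_gauge above 60 N or contact force between setting_master and cork_rest above 60 N or contact force between brass_weight and large_bearing above 60 N or contact force between steel_weight and small_bearing above 60 N).
It fails at once if one of the five parts is dropped: falls free of the fingers faster than 0.4 m/s (a fall of about 8 mm or more) ((contact force between the fingers and setting_master below 0.1 N and linear speed of setting_master above 0.4 m/s) or (contact force between the fingers and large_bearing below 0.1 N and linear speed of large_bearing above 0.4 m/s) or (contact force between the fingers and small_bearing below 0.1 N and linear speed of small_bearing above 0.4 m/s) or (contact force between the fingers and brass_weight below 0.1 N and linear speed of brass_weight above 0.4 m/s) or (contact force between the fingers and steel_weight below 0.1 N and linear speed of steel_weight above 0.4 m/s)).
It also fails if it takes over 120 s, if anything falls off the work surface, if the arm or the gripper's body presses on something with over 40 N, if the wrist force passes 120 N, or if a joint passes its speed limit or range.

## Working session

There is one attempt and no reset: what is moved stays moved. The work goes in short steps, Python scripts to look and compute and a tool call to move; the robot and the scene stay as the last step left them, time stands still between calls to the robot, and variables do not carry over. Pictures are saved under pics/ and viewed, about 12 in all and at most 16, crops included, and the job is handed in when it is done.

Besides the shell and the picture viewer there is one more tool, called by a JSON object that holds its "op" and its "data", one argument or row to a line. carry_out: Moves the arm, as the interface text tells. Its arguments: {"type":"object","properties":{"moves":{"type":"array"},"newtons":{"type":"number"}},"required":["moves"]}

```bash
mkdir -p pics; python3 - <<'E'
from station import bot
import cv2
for n in ("scene","top"):
    im=bot.read_camera(n); cv2.imwrite(f"pics/{n}0.png",im[:,:,::-1]); print(n,bot.camera_info(n))
print(bot.get_obs())
for l in ["green_gauge","blue_gauge","cork_rest","setting_master","large_bearing","small_bearing","brass_weight","steel_weight","oil_bottle","wooden_case"]:
    for c in ("top","scene"):
        print(l,c,[(round(d["score"],2),[round(float(x),1) for x in d["location"]],int(d["region"].sum())) for d in bot.silhouettes(l,c)])
E
```

```text
scene {'vertical_fov': 42.02196558795509, 'cx': 321.7735053283772, 'cy': 196.39440416522834, 'position': array([1.32208492, 0.52146583, 0.89899394]), 'attitude': array([0.44461712, 0.20354702, 0.36363204, 0.79287828])}
top {'vertical_fov': 50.8464082374181, 'cx': 319.6031310942778, 'cy': 194.6628255597069, 'position': array([ 0.24663111, -0.01017927,  1.36500959]), 'attitude': array([ 0.7050747 ,  0.05899035, -0.06523831, -0.70365743])}
{'t': 0.1, 'q': array([ 1.14390602,  0.47769527,  0.02234501,  1.55630825, -0.01150172,
        1.10929943, -0.08309736]), 'joint_vel': array([ 0.00107508, -0.00154926, -0.00135695, -0.00135151, -0.00034933,
       -0.00128081,  0.00027625]), 'joint_torque': array([ 4.87811878e-03, -5.97759068e+01,  1.61388528e+00, -2.81955171e+01,
        1.28730552e-02,  5.03711693e-03, -3.11582892e-05]), 'eef_pos': array([ 0.21139832, -0.64053388,  0.24745654]), 'tool_rot': array([-7.70062499e-04,  9.87321549e-01,  1.58731007e-01, -1.81092724e-04]), 'contact_force': array([-0.2778562 ,  0.62932102,  0.71490639]), 'torque': array([ 0.0376666 ,  0.04438827, -0.084352
[... 562 characters left out ...]
ng top [(0.57, [291.0, 211.1], 140), (0.55, [300.6, 237.0], 169), (0.43, [273.6, 235.1], 112), (0.41, [260.1, 210.7], 123)]
small_bearing scene [(0.74, [385.4, 194.1], 206), (0.67, [350.7, 208.9], 218), (0.65, [386.1, 216.1], 248), (0.46, [356.8, 183.3], 184), (0.27, [435.8, 218.2], 303)]
brass_weight top []
brass_weight scene [(0.82, [299.0, 187.8], 417)]
steel_weight top [(0.55, [226.4, 222.8], 104)]
steel_weight scene [(0.62, [436.9, 218.7], 292)]
oil_bottle top [(0.59, [381.3, 214.8], 210), (0.52, [174.3, 180.3], 222)]
oil_bottle scene [(0.71, [419.5, 267.8], 185), (0.55, [488.4, 278.1], 765)]
wooden_case top [(0.71, [450.2, 192.9], 1263)]
wooden_case scene [(0.91, [184.1, 148.7], 1180)]
```

View pics/top0.png

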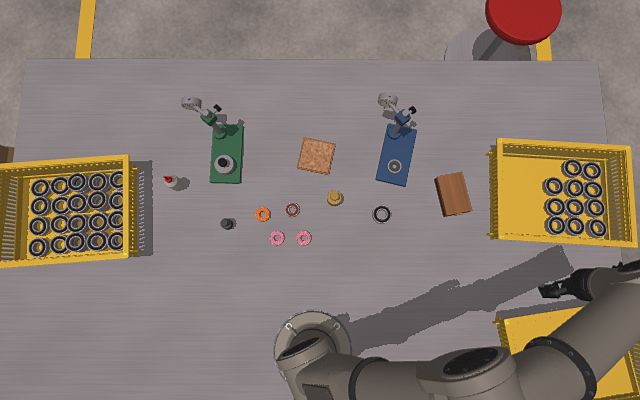

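View pics/scene0.png

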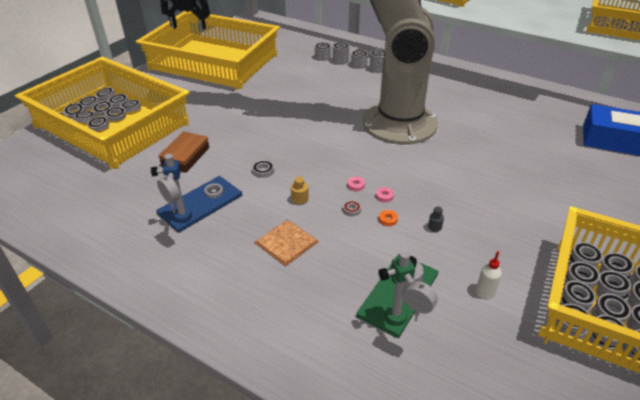

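Top view: the master on green is at (223,163), the blue ring at (395,166) and the cork at (317,156). Brass is at (334,198), dark steel at (227,223) and the large bearing at (381,214). Candidates for the small bearing are (292,210) brown, (262,214) orange, and (277,238) and (304,238) pink. I choose (292,210), which is (351,208) in the scene view. The bottle is at (172,181) and the case at (452,194).

```bash
cat > h.py <<'E'
import numpy as np, cv2
from scipy.spatial.transform import Rotation as R
from scipy.optimize import least_squares
from station import bot
INFO={n:bot.camera_info(n) for n in("scene","top")}
def Rm(q): return R.from_quat(np.r_[q[1:],q[0]]).as_matrix()
def proj(P,n):
    i=INFO[n]; f=200/np.tan(np.radians(i["vertical_fov"])/2)
    c=(np.atleast_2d(P)-i["position"])@Rm(i["attitude"])
    return np.c_[i["cx"]+f*c[:,0]/-c[:,2], i["cy"]+f*c[:,1]/c[:,2]]
def world(px,n,z):
    i=INFO[n]; f=200/np.tan(np.radians(i["vertical_fov"])/2)
    d=Rm(i["attitude"])@np.array([(px[0]-i["cx"])/f,-(px[1]-i["cy"])/f,-1])
    return (i["position"]+d*(z-i["position"][2])/d[2])[:2]
A=np.linspace(0,2*np.pi,48,endpoint=False)
def circ(x,y,r,z): return np.c_[x+r*np.cos(A),y+r*np.sin(A),0*A+z]
# solids as stacks (z0,z1,r) in m
SOL={"large_bearing":[(0,.016,.031)],"small_bearing":[(0,.014,.0235)],
"brass_weight":[(0,.006,.019),(.006,.046,.023),(.046,.056,.008),(.056,.070,.013)],
"steel_weight":[(0,.005,.014),(.005,.040,.0175),(.040,.050,.006),(.050,.064,.011)],
"setting_master":[(0,.016,.031),(.016,.028,.007),(.028,.044,.014)]}
def hulls(name,x,y,z0,n):
    return [cv2.convexHull(np.float32(np.r_[proj(circ(x,y,r,z0+a),n),proj(circ(x,y,r,z0+b),n)])) for a,b,r in SOL[name]]
def cen(name,x,y,z0,n):
    S=8; hs=hulls(name,x,y,z0,n); o=np.floor(np.vstack(hs).reshape(-1,2).min(0))-2
    m=np.zeros((120*S,120*S),np.uint8)
    for h in hs: cv2.fillPoly(m,[np.int32(np.round((h.reshape(-1,2)-o+.5)*S))],1)
    M=cv2.moments(m,True); return np.array([M["m10"],M["m01"]])/M["m00"]/S+o-.5
def locate(name,z0,pix):   # pix {cam: centroid}
    x=world(next(iter(pix.values())),next(iter(pix)),z0+.01)
    fun=lambda p: np.concatenate([cen(name,p[0],p[1],z0,n)-c for n,c in pix.items()])
    for k in range(4):  # Gauss-Newton
        r=fun(x); J=np.c_[[(fun(x+e)-fun(x-e))/.02 for e in .01*np.eye(2)]].T
        x=x-np.linalg.lstsq(J,r,rcond=None)[0]
    return x,fun(x)
def crop(im,x0,y0,x1,y1,s,path,draw=()):
    c=cv2.resize(im[y0:y1,x0:x1,::-1],None,fx=s,fy=s,interpolation=cv2.INTER_CUBIC)
    for h,col in draw: cv2.polylines(c,[np.int32((np.reshape(h,(-1,2))-[x0,y0]+.5)*s*16)],True,col,1,cv2.LINE_AA,4)
    cv2.imwrite(path,c)
E
python3 - <<'E'
from h import *
near={"large_bearing":((381,214),(262,169)),"small_bearing":((292,210),(351,208)),"brass_weight":((334,198),(299,188)),"steel_weight":((227,223),(437,219)),"setting_master":((223,163),(417,270))}
im={n:bot.read_camera(n) for n in("top","scene")}; np.save("im0.npy",np.stack([im["top"],im["scene"]]))
D={"top":[],"scene":[]}
for k,(a,b) in near.items():
    pix={}
    for n,p in(("top",a),("scene",b)):
        for d in bot.silhouettes(k,n):
            m=d["region"]; c=np.argwhere(m).mean(0)[::-1]
            if np.hypot(*(c-p))<12: pix[n]=c; break
    z0=.028 if k=="setting_master" else 0
    for n in pix: print(k,n,pix[n].round(1),locate(k,z0,{n:pix[n]})[0].round(4))
    x,r=locate(k,z0,pix); print("  both",x.round(4),r.round(2))
    for n in D: D[n]+=[(h,(0,255,0)) for h in hulls(k,*x,z0,n)]
crop(im["top"],200,130,420,245,3.6,"pics/c1.png",D["top"])
crop(im["scene"],160,140,460,300,2.66,"pics/c2.png",D["scene"])
E
```

```text
large_bearing top [381.6 214.6] [ 0.4226 -0.2239]
large_bearing scene [262.3 169. ] [ 0.4263 -0.2217]
  both [ 0.424  -0.2232] [-0.18 -0.4   0.05 -0.6 ]
small_bearing scene [351.4 208.3] [0.439  0.0695]
  both [0.439  0.0695] [ 0. -0.]
brass_weight top [333.6 198. ] [ 0.4734 -0.0669]
brass_weight scene [299.  190.4] [ 0.4725 -0.0678]
  both [ 0.4731 -0.0674] [0.13 0.11 0.05 0.2 ]
steel_weight scene [435.5 218.8] [0.3875 0.2743]
  both [0.3875 0.2743] [0. 0.]
setting_master top [224.3 163.8] [0.5835 0.2871]
setting_master scene [417.1 269.7] [0.57  0.304]
  both [0.5753 0.2992] [-3.81  2.45 -3.07  0.69]
```

View pics/c1.png

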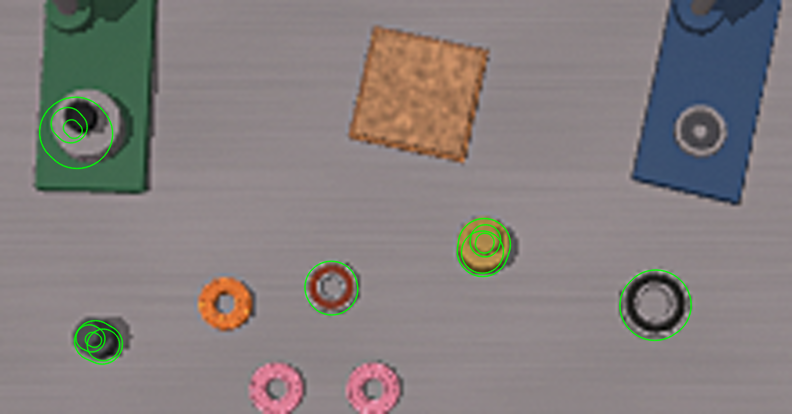

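View pics/c2.png

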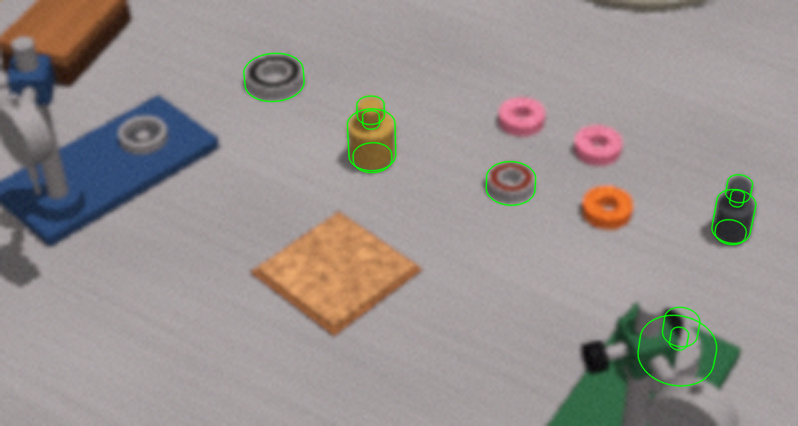

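The crops confirm the brown-red seal at (292,210) top and (351,208) scene. The model outlines fit the bearings and the brass weight. The steel weight and the master need a finer fit, since the dial hides the master in the scene view. I'll refine with edge fits on the rims.

```bash
cat >> h.py <<'E'
from scipy.ndimage import map_coordinates,gaussian_filter
def grad(im):
    g=gaussian_filter(im.astype(float),(.7,.7,0)); return np.hypot(cv2.Sobel(g,cv2.CV_64F,1,0),cv2.Sobel(g,cv2.CV_64F,0,1)).max(2)
def edgefit(ims,rims,x0,rng=.012):
    "rims [(r,z)], ims {cam:img}; maximise mean clipped gradient on the circles"
    G={n:np.minimum(grad(i),150) for n,i in ims.items()}
    def s(p): return sum(map_coordinates(G[n],proj(circ(*p,r,z),n)[:,::-1].T,order=1).mean() for n in G for r,z in rims)
    g=np.arange(-rng,rng+1e-9,.001); S=np.array([[s((x0[0]+a,x0[1]+b)) for b in g] for a in g])
    w=np.where(S>S.max()*.93,S-S.max()*.93,0); X,Y=np.meshgrid(g,g,indexing="ij")
    return np.array([x0[0]+(w*X).sum()/w.sum(),x0[1]+(w*Y).sum()/w.sum()]),S.max()/len(rims)/len(G)
def quad(im,cam,lo,hi,z,win):
    hsv=cv2.cvtColor(im,cv2.COLOR_RGB2HSV); m=cv2.inRange(hsv,lo,hi); w=np.zeros_like(m); x0,y0,x1,y1=win; w[y0:y1,x0:x1]=255
    c=max(cv2.findContours(m&w,0,1)[0],key=cv2.contourArea); r=cv2.minAreaRect(c) 
    M=cv2.moments(c); return world((M["m10"]/M["m00"],M["m01"]/M["m00"]),cam,z)
E
python3 - <<'E'
from h import *
t,s=np.load("im0.npy"); I={"top":t,"scene":s}
R_={"large":([(.031,.016),(.031,.0)],(.424,-.223)),"small":([(.0235,.014),(.0235,0)],(.439,.0695)),
"brass":([(.023,.046),(.013,.070)],(.473,-.067)),"steel":([(.0175,.04),(.011,.064)],(.388,.272)),
"master":([(.031,.044),(.014,.072)],world((223.4,164.2),"top",.044)),"blue":([(.0235,.028),(.0185,.028)],world((394.3,165.8),"top",.028))}
for k,(r,x) in R_.items():
    for c in (["top"],["scene"],["top","scene"]):
        if k=="master" and "scene" in c: continue
        p,v=edgefit({n:I[n] for n in c},r,x); print(k,c,p.round(4),round(v))
for n,w in(("top",(285,130,345,180)),("scene",(250,215,325,270))):
    print("cork",n,quad(I[n],n,(5,80,100),(20,255,255),.008,w).round(4))
o=bot.get_obs(); print(o["eef_pos"])
E
```

```text
large ['top'] [ 0.4241 -0.2226] 121
large ['scene'] [ 0.4243 -0.2231] 115
large ['top', 'scene'] [ 0.4243 -0.2229] 118
small ['top'] [0.4391 0.0667] 131
small ['scene'] [0.4389 0.0684] 127
small ['top', 'scene'] [0.439  0.0677] 129
brass ['top'] [ 0.4765 -0.0671] 120
brass ['scene'] [ 0.475  -0.0657] 148
brass ['top', 'scene'] [ 0.4756 -0.0662] 133
steel ['top'] [0.3909 0.2759] 120
steel ['scene'] [0.3912 0.2761] 126
steel ['top', 'scene'] [0.3909 0.2759] 123
master ['top'] [0.581  0.2869] 147
blue ['top'] [ 0.5812 -0.2659] 138
blue ['scene'] [ 0.584  -0.2627] 121
blue ['top', 'scene'] [ 0.5807 -0.266 ] 125
cork top [ 0.6198 -0.009 ]
cork scene [ 0.6265 -0.0043]
[ 0.21157951 -0.64098619  0.24828406]
```

{"op": "carry_out", "data": {
  "moves": [
    [[0,0,9],[6,-3.6,0],8.5],
    [[0,0,18.3],[12,-7.3,0],8.5],
    [[0,0,18.3],[18,-11,0],8.5],
    [[0,0,18.3],[23.9,-14.6,0],8.5],
    [[0,0,18.3],[29.9,-18.3,0],8.5]
  ],
  "newtons": 40
}}

```text
t: 2.33
eef_pos: [0.4148, -0.401, 0.2487]
tool_rot: [0.0, 1.0, -0.0, 0.0]
contact_force: [0.0, -0.7, 0.6]
gripper_width: 0.995
```

{"op": "carry_out", "data": {
  "moves": [
    [[0,0,0],[2.5,-6,0],8.5],
    [[0,0,0],[4,-12,0],8.5],
    [[0,0,0],[5,-18,0],8.5],
    [[0,0,0],[6,-24,0],6],
    [[0,0,0],[7,-30,0],5]
  ]
}}

```text
t: 2.95
eef_pos: [0.484, -0.1007, 0.2487]
tool_rot: [0.0, 1.0, -0.0, 0.001]
contact_force: [1.3, -0.2, -0.6]
gripper_width: 0.601
```

{"op": "carry_out", "data": {
  "moves": [
    [[0,0,0],[1.5,-6,0],5],
    [[0,0,0],[3,-12,0],5],
    [[0,0,0],[4.5,-18,0],5],
    [[0,0,0],[6,-24,2],5],
    [[0,0,0],[7,-30,4],5]
  ]
}}

```text
t: 3.58
eef_pos: [0.5542, 0.1952, 0.2095]
tool_rot: [-0.0, 1.0, -0.001, 0.001]
contact_force: [1.1, -0.4, 0.3]
gripper_width: 0.586
```

{"op": "carry_out", "data": {
  "moves": [
    [[0,0,0],[0,-3,2],5],
    [[0,0,0],[0,-5.5,4],5],
    [[0,0,0],[0,-5.5,5],5],
    [[0,0,0],[0,-5.5,5],5],
    [[0,0,0],[0,-5.5,5],5]
  ]
}}

```text
t: 4.2
eef_pos: [0.5542, 0.2471, 0.1603]
tool_rot: [0.0, 1.0, -0.001, 0.001]
contact_force: [0.3, 0.4, 0.8]
gripper_width: 0.583
```

{"op": "carry_out", "data": {
  "moves": [
    [[0,0,0],[2.7,-4,1],5],
    [[0,0,0],[2.7,-4,4],5],
    [[0,0,0],[2.7,-4,6.5],5],
    [[0,0,0],[2.7,-4,8],5],
    [[0,0,0],[2.7,-4,8],5]
  ]
}}

```text
t: 4.82
eef_pos: [0.5804, 0.2876, 0.0792]
tool_rot: [0.0, 1.0, -0.001, -0.0]
contact_force: [0.6, 1.2, 0.3]
gripper_width: 0.585
```

```bash
python3 - <<'E'
from h import *
o=bot.get_obs(); print(o["eef_pos"],o["contact_force"])
t=bot.read_camera("top"); s=bot.read_camera("scene")
D=[(proj(circ(.581,.287,r,z),"top"),(0,255,0)) for r,z in((.031,.044),(.014,.072))]
c1=crop(t,180,120,270,200,5,"a.png",D); crop(s,370,220,460,300,5,"b.png",[(proj(circ(.581,.287,r,z),"scene"),(0,255,0)) for r,z in((.031,.044),(.014,.072))])
cv2.imwrite("pics/k1.png",cv2.resize(np.hstack([cv2.imread("a.png"),cv2.imread("b.png")]),None,fx=.88,fy=.88))
E
```

```text
[0.58036286 0.28760282 0.07922507] [0.61323798 1.16749778 0.3001782 ]
```

View pics/k1.png

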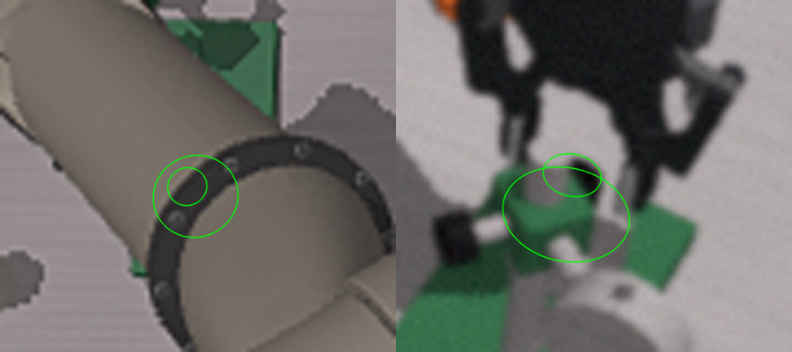

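The fingers straddle the knob: tips at about (515,160) and (635,200) in the crop, with the black knob between them at about (582,178). I'll go down and grip.

{"op": "carry_out", "data": {
  "moves": [
    [[0,0,0],[0.1,0,0.8],5],
    [[0,0,0],[0.1,0,1.5],5],
    [[0,0,0],[0.1,0,1.5],4],
    [[0,0,0],[0.1,0,1.5],3],
    [[0,0,0],[0.1,0,1.5],2]
  ],
  "newtons": 40
}}

```text
t: 5.55
eef_pos: [0.5815, 0.2885, 0.0648]
tool_rot: [0.0, 1.0, -0.0, 0.0]
contact_force: [-0.4, -1.6, 0.7]
gripper_width: 0.312
```

{"op": "carry_out", "data": {
  "moves": [
    [[0,0,0],[0,0,0],2],
    [[0,0,0],[0,0,0],2],
    [[0,0,0],[0,0,0],2],
    [[0,0,0],[0,0,0],2]
  ]
}}

```text
t: 6.05
eef_pos: [0.5815, 0.2885, 0.0648]
tool_rot: [-0.0, 1.0, -0.0, 0.0]
contact_force: [-0.3, -0.2, 4.1]
gripper_width: 0.313
```

{"op": "carry_out", "data": {
  "moves": [
    [[0,0,0],[0,0,-0.5],2],
    [[0,0,0],[0,0,-1.5],2],
    [[0,0,0],[0,0,-4],2],
    [[0,0,0],[-1,2,-6],2],
    [[0,0,0],[-2,5,-8],2]
  ]
}}

```text
t: 6.68
eef_pos: [0.5608, 0.2393, 0.1455]
tool_rot: [-0.0, 1.0, 0.001, 0.0]
contact_force: [1.1, 0.0, -3.7]
gripper_width: 0.313
```

```bash
python3 - <<'E'
from h import *
o=bot.get_obs(); print(o["eef_pos"],o["contact_force"],o["gripper_width"])
t=bot.read_camera("top"); s=bot.read_camera("scene"); np.save("im1.npy",np.stack([t,s]))
p=o["eef_pos"]; zb=p[2]-.0648+.028
D=[(proj(circ(p[0],p[1],r,zb+z),"scene"),(0,255,0)) for r,z in((.031,.0),(.031,.016),(.014,.044))]
crop(t,180,110,270,200,4.4,"a.png"); crop(s,355,200,445,290,4.4,"b.png",D)
cv2.imwrite("pics/k2.png",np.hstack([cv2.imread("a.png"),cv2.imread("b.png")]))
E
```

```text
[0.56079672 0.23925741 0.14550302] [ 1.05532733  0.01861836 -3.65787238] 0.31319941729560774
```

View pics/k2.png

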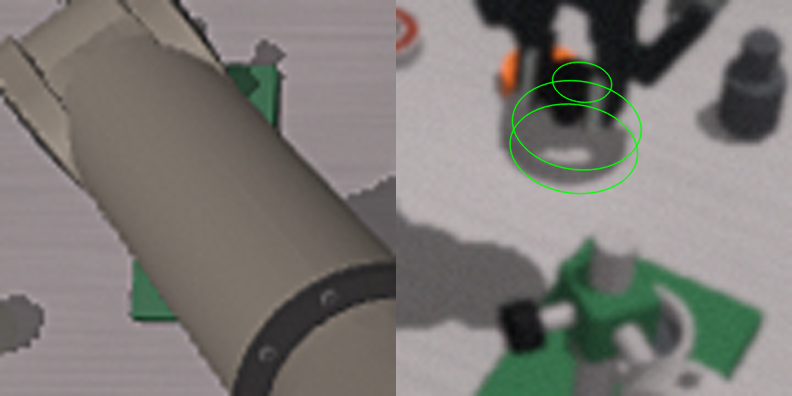

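The master hangs level in the fingers. Its rim at about (565,145) in the crop is roughly 2 px left of my prediction, so I'll fit the in-hand offset, while the green ring waits for a clear view.

```bash
python3 - <<'E'
from h import *
t,s=np.load("im1.npy"); p=np.array([.5608,.2393]); zb=.1455-.0648+.028
for dz in(-.003,0,.003): print(dz,edgefit({"scene":s},[(.031,zb+dz)],p,.012)[0]-p, edgefit({"scene":s},[(.031,zb+dz),(.031,zb+dz+.016)],p,.012))
print(proj([[.56,.24,.11],[.57,.24,.11],[.56,.25,.11]],"scene"))
E
```

```text
-0.003 [-0.00506985 -0.00804705] (array([0.55612787, 0.23080786]), np.float64(115.65538671458785))
0 [-0.00232591 -0.00702937] (array([0.55879884, 0.23178784]), np.float64(115.81480291336035))
0.003 [ 0.00044344 -0.00601031] (array([0.56148992, 0.23277332]), np.float64(116.01004424049883))
[[395.30343438 232.47770405]
 [393.28785708 235.29508546]
 [399.54925004 234.19475516]]
```

{"op": "carry_out", "data": {
  "moves": [
    [[0,0,0],[1,5,0],2],
    [[0,0,0],[2.5,11,0],2],
    [[0,0,0],[4,17,0],2],
    [[0,0,0],[5.5,22,0],2],
    [[0,0,0],[6,24.7,2],2]
  ]
}}

```text
t: 7.4
eef_pos: [0.6235, -0.0125, 0.1259]
tool_rot: [0.001, 1.0, -0.002, 0.002]
contact_force: [-0.1, 0.3, -4.1]
gripper_width: 0.312
```

{"op": "carry_out", "data": {
  "moves": [
    [[0,0,0],[0,0,2],2],
    [[0,0,0],[0,0,4],2],
    [[0,0,0],[0,0,5],2],
    [[0,0,0],[0,0,6],2],
    [[0,0,0],[0,0,6],2]
  ]
}}

```text
t: 8.02
eef_pos: [0.6208, -0.0078, 0.064]
tool_rot: [-0.0, 1.0, 0.0, -0.001]
contact_force: [-0.3, -0.0, -3.0]
gripper_width: 0.315
```

```bash
python3 - <<'E'
from h import *
o=bot.get_obs(); print(o["eef_pos"],o["contact_force"],o["gripper_width"])
t=bot.read_camera("top"); s=bot.read_camera("scene"); np.save("im2.npy",np.stack([t,s]))
p=o["eef_pos"]; zb=p[2]-.0648+.028
for dz in(-.003,0,.003): print(edgefit({"scene":s},[(.031,zb+dz),(.031,zb+.016+dz)],p,.012))
D=[(proj(circ(p[0],p[1],r,zb+z),"scene"),(0,255,0)) for r,z in((.031,.0),(.031,.016),(.014,.044))]
g,_=edgefit({"top":t},[(.031,.028),(.025,.028)],(.581,.288)); print("green ring",g,_)
crop(t,190,120,280,210,4.4,"a.png",[(proj(circ(*g,r,.028),"top"),(0,255,0)) for r in(.031,.025)]); crop(s,245,190,335,280,4.4,"b.png",D)
cv2.imwrite("pics/k3.png",np.hstack([cv2.imread("a.png"),cv2.imread("b.png")]))
E
```

```text
[ 0.6208384  -0.00783683  0.06395972] [-0.3013302  -0.00647606 -3.007661  ] 0.31492937340543636
(array([ 0.61953104, -0.0098288 ]), np.float64(103.00741449660495))
(array([ 0.61924384, -0.01041479]), np.float64(102.90772002210014))
(array([ 0.62057177, -0.00953924]), np.float64(102.6445930877669))
green ring [0.58145201 0.28917853] 142.32766415687513
```

View pics/k3.png

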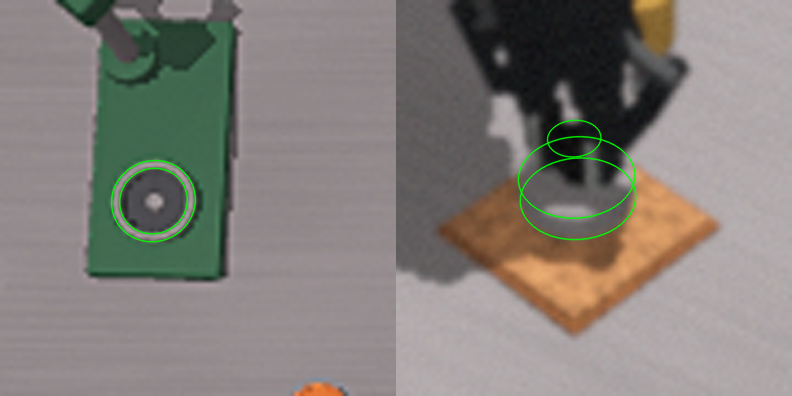

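The green ring is cleanly fitted at (0.5815, 0.289). The master hangs level over the cork, within about 2 mm of the TCP. I'll lower it.

{"op": "carry_out", "data": {
  "moves": [
    [[0,0,0],[0,0,0.8],2],
    [[0,0,0],[0,0,1.4],2],
    [[0,0,0],[0,0,1.7],2],
    [[0,0,0],[0,0,1.85],2],
    [[0,0,0],[0,0,1.95],2]
  ]
}}

```text
t: 8.75
eef_pos: [0.6213, -0.0086, 0.045]
tool_rot: [0.0, 1.0, -0.0, 0.0]
contact_force: [0.1, 0.1, -3.8]
gripper_width: 0.313
```

{"op": "carry_out", "data": {
  "moves": [
    [[0,0,0],[0,0,0.05],2],
    [[0,0,0],[0,0,0.1],2],
    [[0,0,0],[0,0,0.15],2]
  ]
}}

```text
t: 9.12
eef_pos: [0.6214, -0.0085, 0.0448]
tool_rot: [0.0, 1.0, -0.0, 0.0]
contact_force: [-5.4, -0.1, 10.4]
gripper_width: 0.311
```

{"op": "carry_out", "data": {
  "moves": [
    [[0,0,0],[0,0,0.05],2.9],
    [[0,0,0],[0,0,0.05],3.4],
    [[0,0,0],[0,0,0.05],4],
    [[0,0,0],[0,0,0.05],5],
    [[0,0,0],[0,0,0.05],5]
  ]
}}

```text
t: 9.75
eef_pos: [0.6212, -0.0085, 0.043]
tool_rot: [-0.0, 1.0, -0.0, -0.0]
contact_force: [-0.6, -0.7, -0.9]
gripper_width: 0.587
```

{"op": "carry_out", "data": {
  "moves": [
    [[0,0,0],[0,0,-2],5],
    [[0,0,0],[0,0,-6],5],
    [[0,0,0],[-4,3,-10],8],
    [[0,0,0],[-8,8,-10],8],
    [[0,0,0],[-12,14,-10],8]
  ]
}}

```text
t: 10.38
eef_pos: [0.5076, -0.1392, 0.1453]
tool_rot: [0.0, 1.0, 0.0, 0.002]
contact_force: [0.2, -1.0, -0.1]
gripper_width: 0.937
```

{"op": "carry_out", "data": {
  "moves": [
    [[0,0,0],[-4,4,1],8],
    [[0,0,0],[-7.7,7.5,3],8],
    [[0,0,0],[-7.7,7.5,6],8],
    [[0,0,0],[-7.7,7.5,8],8],
    [[0,0,0],[-7.7,7.5,8],8]
  ]
}}

```text
t: 11.0
eef_pos: [0.4305, -0.213, 0.0631]
tool_rot: [-0.0, 1.0, -0.0, -0.001]
contact_force: [0.7, 0.8, 0.5]
gripper_width: 0.94
```

```bash
python3 - <<'E'
from h import *
o=bot.get_obs(); print(o["eef_pos"],o["contact_force"],o["gripper_width"])
t=bot.read_camera("top"); s=bot.read_camera("scene"); np.save("im3.npy",np.stack([t,s]))
for c in("top","scene"): print(c,"master",edgefit({c:{"top":t,"scene":s}[c]},[(.031,.024),(.014,.052)],(.621,-.0085)), "cork quad n/a")
D=[(proj(circ(.4243,-.2229,r,z),"scene"),(0,255,0)) for r,z in((.031,.0),(.031,.016))]
M=[(proj(circ(.621,-.0085,r,z),"top"),(0,255,0)) for r,z in((.031,.008),(.031,.024),(.014,.052))]
S=np.array([(-.05,-.05,.008),(.05,-.05,.008),(.05,.05,.008),(-.05,.05,.008)])
crop(t,280,110,370,200,4.4,"a.png",M); crop(s,220,110,310,200,4.4,"b.png",D)
cv2.imwrite("pics/k4.png",np.hstack([cv2.imread("a.png"),cv2.imread("b.png")]))
E
```

```text
[ 0.43051192 -0.21304527  0.06307406] [0.72147691 0.84478756 0.47894419] 0.9395205166475502
top master (array([ 0.62053918, -0.00871021]), np.float64(148.38301684991552)) cork quad n/a
scene master (array([ 0.62313355, -0.00647241]), np.float64(133.02852430723297)) cork quad n/a
```

View pics/k4.png

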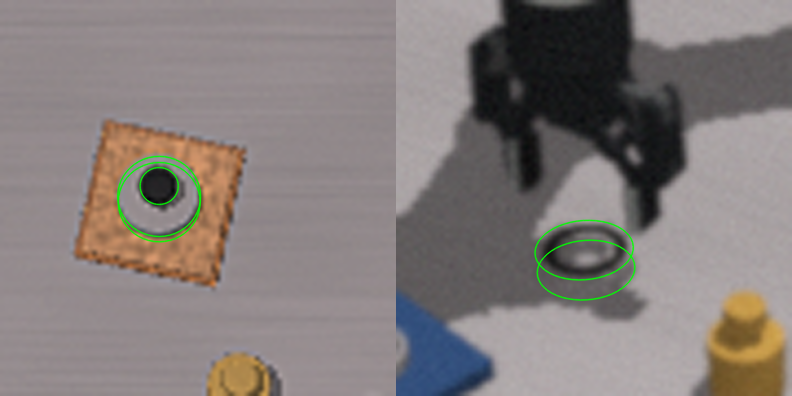

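The master sits centred: underside at about (159,200) in the crop against a cork centre of (160,202). The large bearing outline matches, with the fingers above and slightly to the right of it. I'll shift −0.6, +1.0 cm and go down.

{"op": "carry_out", "data": {
  "moves": [
    [[0,0,0],[-0.6,1,0.5],8],
    [[0,0,0],[-0.6,1,2.2],8],
    [[0,0,0],[-0.6,1,3.6],8],
    [[0,0,0],[-0.6,1,4.3],8],
    [[0,0,0],[-0.6,1,4.3],8]
  ]
}}

```text
t: 11.72
eef_pos: [0.4247, -0.2231, 0.0197]
tool_rot: [-0.0, 1.0, -0.0, -0.0]
contact_force: [0.2, 0.3, 0.6]
gripper_width: 0.941
```

{"op": "carry_out", "data": {
  "moves": [
    [[0,0,0],[0,0,0.2],8],
    [[0,0,0],[0,0,0.4],8],
    [[0,0,0],[0,0,0.4],8]
  ]
}}

```text
t: 12.1
eef_pos: [0.425, -0.2232, 0.0161]
tool_rot: [0.0, 1.0, -0.0, 0.0]
contact_force: [-0.0, -0.4, -0.4]
gripper_width: 0.935
```

Close gently, 40 N.

{"op": "carry_out", "data": {
  "moves": [
    [[0,0,0],[0,0,0],7],
    [[0,0,0],[0,0,0],6.5],
    [[0,0,0],[0,0,0],6],
    [[0,0,0],[0,0,0],5.5],
    [[0,0,0],[0,0,0],5.5]
  ],
  "newtons": 40
}}

```text
t: 12.72
eef_pos: [0.425, -0.2232, 0.0167]
tool_rot: [0.0, 1.0, -0.001, 0.0]
contact_force: [-2.0, 1.8, 8.7]
gripper_width: 0.698
```

{"op": "carry_out", "data": {
  "moves": [
    [[0,0,0],[0,0,-0.4],5.5],
    [[0,0,0],[0,0,-1.5],5.5],
    [[0,0,0],[0,0,-4.5],5.5],
    [[0,0,0],[0,0,-8],5.5],
    [[0,0,0],[1,-3,-11],5.5]
  ]
}}

```text
t: 13.35
eef_pos: [0.4343, -0.195, 0.1277]
tool_rot: [0.001, 1.0, -0.003, 0.0]
contact_force: [1.0, 0.7, -2.5]
gripper_width: 0.701
```

{"op": "carry_out", "data": {
  "moves": [
    [[0,0,0],[2,-6,0],5.5],
    [[0,0,0],[4,-12,0],5.5],
    [[0,0,0],[6,-18,0],5.5],
    [[0,0,0],[8,-24,0],5.5],
    [[0,0,0],[10,-30,0],5.5]
  ]
}}

```text
t: 13.98
eef_pos: [0.5343, 0.1049, 0.1266]
tool_rot: [0.0, 1.0, -0.0, 0.0]
contact_force: [0.5, -0.2, -2.2]
gripper_width: 0.693
```

{"op": "carry_out", "data": {
  "moves": [
    [[0,0,0],[1.5,-6,0],5.5],
    [[0,0,0],[3,-12,0],5.5],
    [[0,0,0],[4.6,-18.2,1],5.5],
    [[0,0,0],[4.6,-18.2,3],5.5],
    [[0,0,0],[4.6,-18.2,4],5.5]
  ]
}}

```text
t: 14.6
eef_pos: [0.579, 0.2843, 0.0846]
tool_rot: [0.001, 1.0, 0.0, -0.001]
contact_force: [-0.5, -0.7, -2.3]
gripper_width: 0.698
```

{"op": "carry_out", "data": {
  "moves": [
    [[0,0,0],[0.2,-0.4,0.5],5.5],
    [[0,0,0],[0.2,-0.4,1.7],5.5],
    [[0,0,0],[0.2,-0.4,2.8],5.5],
    [[0,0,0],[0.2,-0.4,3.3],5.5],
    [[0,0,0],[0.2,-0.4,3.3],5.5]
  ]
}}

```text
t: 15.22
eef_pos: [0.5818, 0.2889, 0.0526]
tool_rot: [0.0, 1.0, -0.0, -0.0]
contact_force: [-0.3, 0.5, -2.0]
gripper_width: 0.694
```

```bash
python3 - <<'E'
from h import *
o=bot.get_obs(); print(o["eef_pos"],o["contact_force"],o["gripper_width"])
s=bot.read_camera("scene"); p=o["eef_pos"]; zb=p[2]-.0167
D=[(proj(circ(p[0],p[1],.031,zb+z),"scene"),(0,255,0)) for z in(0,.016)]+[(proj(circ(.5815,.289,.031,.028),"scene"),(0,0,255))]
crop(s,370,220,460,310,6,"pics/k5.png",D)
E
```

```text
[0.58182601 0.2889221  0.05258958] [-0.28836358  0.45485892 -2.04900449] 0.6941547884260686
```

View pics/k5.png

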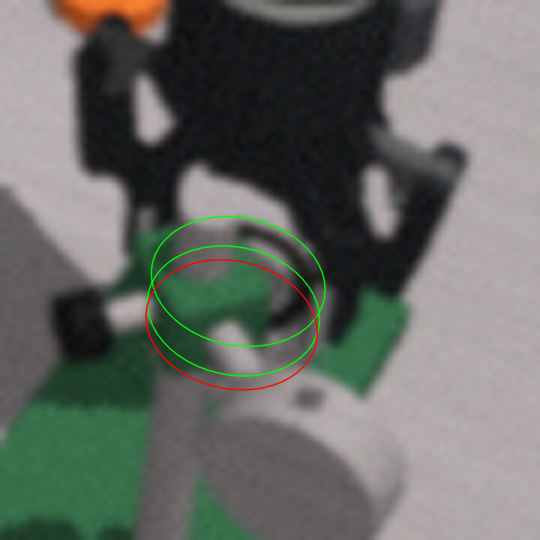

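The bearing outline matches the prediction right over the ring (the visible right rim at about (310,280) follows it). I'll lower it slowly.

{"op": "carry_out", "data": {
  "moves": [
    [[0,0,0],[0,0,0.3],5.5],
    [[0,0,0],[0,0,0.5],5.5],
    [[0,0,0],[0,0,0.65],5.5],
    [[0,0,0],[0,0,0.73],5.5],
    [[0,0,0],[0,0,0.8],5.5]
  ]
}}

```text
t: 15.9
eef_pos: [0.5821, 0.2892, 0.045]
tool_rot: [0.0, 1.0, -0.0, 0.0]
contact_force: [0.4, 0.8, -2.8]
gripper_width: 0.7
```

{"op": "carry_out", "data": {
  "moves": [
    [[0,0,0],[0,0,0.05],5.5],
    [[0,0,0],[0,0,0.1],5.5],
    [[0,0,0],[0,0,0.15],5.5],
    [[0,0,0],[0,0,0.15],5.5]
  ]
}}

```text
t: 16.4
eef_pos: [0.5821, 0.2892, 0.0448]
tool_rot: [0.0, 1.0, -0.0, 0.0]
contact_force: [-3.6, -2.8, 8.7]
gripper_width: 0.698
```

{"op": "carry_out", "data": {
  "moves": [
    [[0,0,0],[0,0,-0.05],6.1],
    [[0,0,0],[0,0,-0.05],6.5],
    [[0,0,0],[0,0,-0.05],7],
    [[0,0,0],[0,0,-0.05],8],
    [[0,0,0],[0,0,-0.05],8]
  ]
}}

```text
t: 17.02
eef_pos: [0.5821, 0.2892, 0.044]
tool_rot: [0.0, 1.0, -0.0, 0.0]
contact_force: [0.1, 0.3, -0.4]
gripper_width: 0.936
```

{"op": "carry_out", "data": {
  "moves": [
    [[0,0,0],[0,0,-2],8],
    [[0,0,0],[0,0,-6],8],
    [[0,0,0],[-2,2,-10],8],
    [[0,0,0],[-4,8,-10],8],
    [[0,0,0],[-6,14,-10],8]
  ]
}}

```text
t: 17.65
eef_pos: [0.5226, 0.1498, 0.1462]
tool_rot: [-0.0, 1.0, 0.0, 0.002]
contact_force: [1.5, -0.1, 0.5]
gripper_width: 0.938
```

{"op": "carry_out", "data": {
  "moves": [
    [[0,0,0],[-1.5,6,0],7],
    [[0,0,0],[-3,12,0],6.5],
    [[0,0,0],[-4.6,18,0],6.5],
    [[0,0,0],[-4.6,21.5,1],6.5],
    [[0,0,0],[-4.6,21.5,2],6.5]
  ]
}}

```text
t: 18.27
eef_pos: [0.4766, -0.0677, 0.1252]
tool_rot: [0.001, 1.0, -0.003, 0.001]
contact_force: [-0.3, 0.2, 0.7]
gripper_width: 0.764
```

```bash
python3 - <<'E'
from h import *
o=bot.get_obs(); print(o["eef_pos"],o["contact_force"],o["gripper_width"])
t=bot.read_camera("top"); s=bot.read_camera("scene")
print("bearing",edgefit({"top":t},[(.031,.044),(.015,.044)],(.582,.289)))
print("brass",edgefit({"top":t},[(.023,.046),(.013,.070)],(.475,-.066)),edgefit({"scene":s},[(.023,.046),(.013,.070)],(.475,-.066)))
crop(t,190,120,280,210,4.4,"a.png",[(proj(circ(.5815,.289,.031,.044),"top"),(0,255,0))])
crop(s,255,130,345,220,4.4,"b.png",[(proj(circ(.4756,-.0662,r,z),"scene"),(0,255,0)) for r,z in((.023,.046),(.013,.07))])
cv2.imwrite("pics/k6.png",np.hstack([cv2.imread("a.png"),cv2.imread("b.png")]))
E
```

```text
[ 0.47663706 -0.06768361  0.12517186] [-0.2680297   0.18762522  0.70360752] 0.7639964733703246
bearing (array([0.57955632, 0.28695708]), np.float64(139.8616464460926))
brass (array([ 0.47646388, -0.05413478]), np.float64(57.86948473504894)) (array([ 0.47158292, -0.06872263]), np.float64(118.94266645491743))
```

View pics/k6.png

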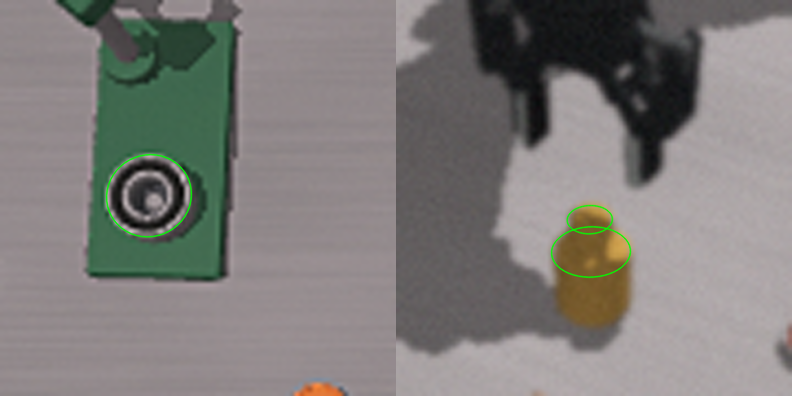

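The large bearing sits flat and concentric on the green ring (crop (149,196)). The brass outline fits, and the gripper is above it. I'll descend and grip its body.

{"op": "carry_out", "data": {
  "moves": [
    [[0,0,0],[0,0,3],6.5],
    [[0,0,0],[0,0,5.5],6.5],
    [[0,0,0],[0,0,7.5],6.5],
    [[0,0,0],[0,0,9.2],6.5],
    [[0,0,0],[0,0,9.2],6.5]
  ]
}}

```text
t: 19.0
eef_pos: [0.476, -0.0632, 0.0314]
tool_rot: [-0.0, 1.0, 0.001, -0.001]
contact_force: [-0.0, 0.4, 0.1]
gripper_width: 0.763
```

{"op": "carry_out", "data": {
  "moves": [
    [[0,0,0],[0,0,0],5.5],
    [[0,0,0],[0,0,0],4.5],
    [[0,0,0],[0,0,0],4],
    [[0,0,0],[0,0,0],4],
    [[0,0,0],[0,0,0],4]
  ],
  "newtons": 50
}}

```text
t: 19.62
eef_pos: [0.4772, -0.0653, 0.0333]
tool_rot: [0.001, 1.0, -0.001, 0.001]
contact_force: [-1.3, -2.3, 5.2]
gripper_width: 0.524
```

{"op": "carry_out", "data": {
  "moves": [
    [[0,0,0],[0,0,-0.5],4],
    [[0,0,0],[0,0,-2],4],
    [[0,0,0],[0,0,-5],4],
    [[0,0,0],[0,-1,-9],4],
    [[0,0,0],[1,-5,-11],4]
  ]
}}

```text
t: 20.25
eef_pos: [0.4864, -0.0163, 0.1446]
tool_rot: [0.001, 1.0, -0.003, 0.001]
contact_force: [1.3, 1.3, -5.7]
gripper_width: 0.527
```

{"op": "carry_out", "data": {
  "moves": [
    [[0,0,0],[2,-6,0],4],
    [[0,0,0],[4,-12,0],4],
    [[0,0,0],[6,-18,0],4],
    [[0,0,0],[8,-24,0],4],
    [[0,0,0],[9.3,-29.5,0],4]
  ]
}}

```text
t: 20.88
eef_pos: [0.5797, 0.2823, 0.1427]
tool_rot: [0.0, 1.0, -0.0, -0.0]
contact_force: [1.0, 0.2, -5.2]
gripper_width: 0.521
```

{"op": "carry_out", "data": {
  "moves": [
    [[0,0,0],[0,-0.5,1],4],
    [[0,0,0],[0,-0.5,3],4],
    [[0,0,0],[0,-0.5,4],4],
    [[0,0,0],[0,-0.5,4],4],
    [[0,0,0],[0,-0.5,4],4]
  ]
}}

```text
t: 21.5
eef_pos: [0.58, 0.2848, 0.1025]
tool_rot: [-0.0, 1.0, -0.001, 0.0]
contact_force: [-0.3, 0.8, -5.5]
gripper_width: 0.525
```

```bash
python3 - <<'E'
from h import *
o=bot.get_obs(); print(o["eef_pos"],o["contact_force"],o["gripper_width"])
s=bot.read_camera("scene"); p=o["eef_pos"]; zb=p[2]-.0325
D=[(h,(0,255,0)) for h in hulls("brass_weight",p[0],p[1],zb,"scene")]+[(proj(circ(.581,.288,.031,.044),"scene"),(0,0,255))]
crop(s,370,210,460,300,6,"pics/k7.png",D)
E
```

```text
[0.58002566 0.28482852 0.10249399] [-0.32339536  0.8231066  -5.52586406] 0.5248322737712465
```

View pics/k7.png

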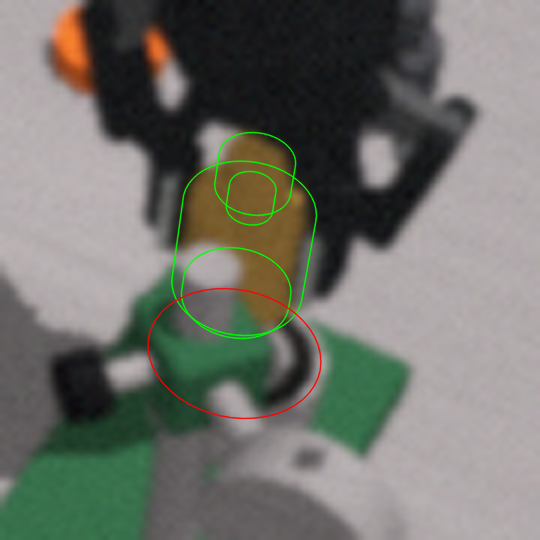

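The brass hangs upright and follows its predicted outline, with the bearing (red) below it. I'll correct +0.1, −0.3 cm and lower.

{"op": "carry_out", "data": {
  "moves": [
    [[0,0,0],[0.1,-0.3,0.6],4],
    [[0,0,0],[0.1,-0.3,1.4],4],
    [[0,0,0],[0.1,-0.3,1.9],4],
    [[0,0,0],[0.1,-0.3,2.2],4],
    [[0,0,0],[0.1,-0.3,2.3],4]
  ]
}}

```text
t: 22.18
eef_pos: [0.5805, 0.2885, 0.0787]
tool_rot: [0.0, 1.0, -0.0, -0.0]
contact_force: [0.2, -0.2, -5.8]
gripper_width: 0.525
```

{"op": "carry_out", "data": {
  "moves": [
    [[0,0,0],[0,0,0.08],4],
    [[0,0,0],[0,0,0.16],4],
    [[0,0,0],[0,0,0.22],4],
    [[0,0,0],[0,0,0.22],4]
  ]
}}

```text
t: 22.68
eef_pos: [0.5807, 0.2887, 0.0774]
tool_rot: [-0.0, 1.0, -0.0, 0.0]
contact_force: [-2.6, -1.6, 0.6]
gripper_width: 0.525
```

{"op": "carry_out", "data": {
  "moves": [
    [[0,0,0],[0,0,0.06],4],
    [[0,0,0],[0,0,0.06],4]
  ]
}}

```text
t: 22.92
eef_pos: [0.5808, 0.2887, 0.0774]
tool_rot: [0.0, 1.0, -0.0, 0.0]
contact_force: [-3.3, -2.2, 5.8]
gripper_width: 0.523
```

{"op": "carry_out", "data": {
  "moves": [
    [[0,0,0],[0,0,0],4.5],
    [[0,0,0],[0,0,0],4.8],
    [[0,0,0],[0,0,0],5.2],
    [[0,0,0],[0,0,0],6],
    [[0,0,0],[0,0,0],7]
  ]
}}

```text
t: 23.55
eef_pos: [0.5806, 0.2887, 0.0762]
tool_rot: [-0.0, 1.0, -0.0, 0.0]
contact_force: [-0.6, 0.5, 0.0]
gripper_width: 0.821
```

{"op": "carry_out", "data": {
  "moves": [
    [[0,0,0],[0,0,-2],7],
    [[0,0,0],[0,0,-5],7],
    [[0,0,0],[0,0,-9],7],
    [[0,0,0],[-4,4,-10],7],
    [[0,0,0],[-8,8,-10],7]
  ]
}}

```text
t: 24.18
eef_pos: [0.5007, 0.2087, 0.1788]
tool_rot: [-0.001, 1.0, -0.0, 0.002]
contact_force: [0.6, -0.8, 0.0]
gripper_width: 0.819
```

{"op": "carry_out", "data": {
  "moves": [
    [[0,0,0],[-4,6,1],7],
    [[0,0,0],[-6.2,12,3],7],
    [[0,0,0],[-6.2,14.1,6],7],
    [[0,0,0],[-6.2,14.1,9],6.5],
    [[0,0,0],[-6.2,14.1,10],6.5]
  ]
}}

```text
t: 24.8
eef_pos: [0.4383, 0.0674, 0.0761]
tool_rot: [0.0, 1.0, -0.001, -0.0]
contact_force: [-0.3, 0.3, 0.9]
gripper_width: 0.763
```

```bash
python3 - <<'E'
from h import *
o=bot.get_obs(); print(o["eef_pos"],o["contact_force"],o["gripper_width"])
t=bot.read_camera("top"); s=bot.read_camera("scene")
print("brass",edgefit({"top":t},[(.023,.090),(.013,.114)],(.581,.288)))
crop(t,190,120,280,210,4.4,"a.png",[(proj(circ(.581,.288,r,z),"top"),(0,255,0)) for r,z in((.023,.09),(.013,.114),(.031,.044))])
crop(s,305,160,395,250,4.4,"b.png",[(proj(circ(.439,.0677,.0235,z),"scene"),(0,255,0)) for z in(0,.014)])
cv2.imwrite("pics/k8.png",np.hstack([cv2.imread("a.png"),cv2.imread("b.png")]))
E
```

```text
[0.43828453 0.06739739 0.07614309] [-0.31276277  0.26071011  0.90783541] 0.763489373293658
brass (array([0.57769425, 0.28958241]), np.float64(138.8379967413505))
```

View pics/k8.png

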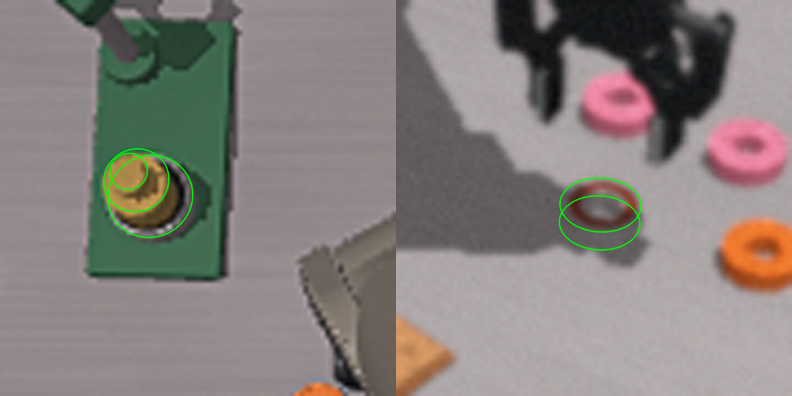

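The brass stands upright and about 3 mm off the bearing centre (inside tolerance). The brown bearing outline is right below the fingers, and the pinks and orange are clear of them.

{"op": "carry_out", "data": {
  "moves": [
    [[0,0,0],[0.1,0,2],6.5],
    [[0,0,0],[0.1,0,4],6.5],
    [[0,0,0],[0.1,0,5.2],6.5],
    [[0,0,0],[0.1,0,5.7],6.5],
    [[0,0,0],[0.1,0,5.7],6.5]
  ]
}}

```text
t: 25.52
eef_pos: [0.4397, 0.0679, 0.0196]
tool_rot: [-0.0, 1.0, -0.0, 0.0]
contact_force: [0.2, 0.0, -0.3]
gripper_width: 0.761
```

{"op": "carry_out", "data": {
  "moves": [
    [[0,0,0],[0,0,0.05],5.5],
    [[0,0,0],[0,0,0.1],5],
    [[0,0,0],[0,0,0.1],4.5],
    [[0,0,0],[0,0,0.1],4],
    [[0,0,0],[0,0,0.1],4]
  ],
  "newtons": 35
}}

```text
t: 26.15
eef_pos: [0.4398, 0.0678, 0.019]
tool_rot: [0.0, 1.0, -0.0, 0.0]
contact_force: [-1.7, -0.6, 8.0]
gripper_width: 0.531
```

{"op": "carry_out", "data": {
  "moves": [
    [[0,0,0],[0,0,-0.4],4],
    [[0,0,0],[0,0,-1.5],4],
    [[0,0,0],[0,0,-4.5],4],
    [[0,0,0],[1,2,-8],4],
    [[0,0,0],[2,5,-9],4]
  ]
}}

```text
t: 26.78
eef_pos: [0.4609, 0.0181, 0.111]
tool_rot: [-0.0, 1.0, 0.001, 0.002]
contact_force: [1.2, -0.4, -1.5]
gripper_width: 0.535
```

{"op": "carry_out", "data": {
  "moves": [
    [[0,0,0],[2.2,5.7,0],4],
    [[0,0,0],[4.4,11.4,0],4],
    [[0,0,0],[6.6,17,0],4],
    [[0,0,0],[8.8,22.6,0],4],
    [[0,0,0],[11,27,0],4]
  ]
}}

```text
t: 27.4
eef_pos: [0.5691, -0.2555, 0.1089]
tool_rot: [0.0, 1.0, -0.001, 0.0]
contact_force: [1.5, 0.1, -0.8]
gripper_width: 0.529
```

{"op": "carry_out", "data": {
  "moves": [
    [[0,0,0],[1.2,1.3,1.5],4],
    [[0,0,0],[1.2,1.3,3.5],4],
    [[0,0,0],[1.2,1.3,4.8],4],
    [[0,0,0],[1.2,1.3,5.3],4],
    [[0,0,0],[1.2,1.3,5.3],4]
  ]
}}

```text
t: 28.02
eef_pos: [0.5809, -0.2644, 0.0551]
tool_rot: [-0.0, 1.0, 0.0, -0.0]
contact_force: [-0.2, 0.5, -1.2]
gripper_width: 0.535
```

```bash
python3 - <<'E'
from h import *
o=bot.get_obs(); print(o["eef_pos"],o["contact_force"],o["gripper_width"])
s=bot.read_camera("scene"); p=o["eef_pos"]; zb=p[2]-.019
D=[(proj(circ(p[0],p[1],.0235,zb+z),"scene"),(0,255,0)) for z in(0,.014)]+[(proj(circ(.5815,-.2655,.0235,.028),"scene"),(0,0,255))]
crop(s,165,140,255,230,6,"pics/k9.png",D)
E
```

```text
[ 0.58093039 -0.26442425  0.05509626] [-0.20186979  0.45262321 -1.20976311] 0.5352933146471929
```

View pics/k9.png

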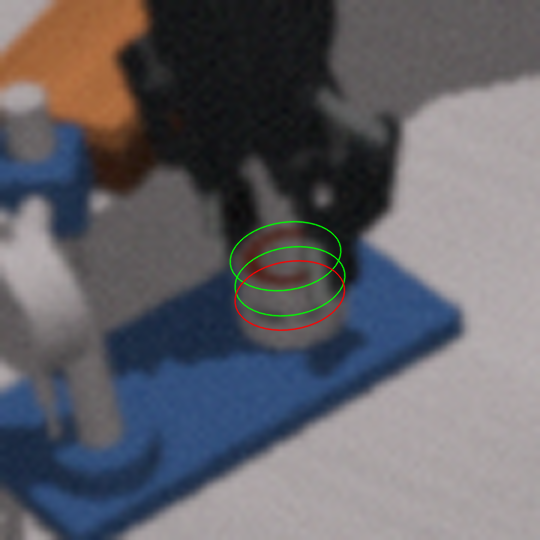

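The brown-sealed bearing (seal at about (283,258)) is right over the seat ring (red). I'll lower it.

{"op": "carry_out", "data": {
  "moves": [
    [[0,0,0],[0,0.1,0.3],4],
    [[0,0,0],[0,0.1,0.5],4],
    [[0,0,0],[0,0.1,0.65],4],
    [[0,0,0],[0,0.1,0.75],4],
    [[0,0,0],[0,0.1,0.8],4]
  ]
}}

```text
t: 28.7
eef_pos: [0.5812, -0.2664, 0.0472]
tool_rot: [-0.0, 1.0, -0.0, -0.0]
contact_force: [-1.1, 0.2, 1.3]
gripper_width: 0.532
```

{"op": "carry_out", "data": {
  "moves": [
    [[0,0,0],[0,0,0.05],4],
    [[0,0,0],[0,0,0.1],4],
    [[0,0,0],[0,0,0.15],4],
    [[0,0,0],[0,0,0.15],4]
  ]
}}

```text
t: 29.2
eef_pos: [0.5813, -0.2664, 0.0471]
tool_rot: [0.0, 1.0, -0.0, -0.0]
contact_force: [-4.0, 1.9, 11.4]
gripper_width: 0.537
```

{"op": "carry_out", "data": {
  "moves": [
    [[0,0,0],[0,0,-0.1],4.6],
    [[0,0,0],[0,0,-0.1],5],
    [[0,0,0],[0,0,-0.1],5.5],
    [[0,0,0],[0,0,-0.1],6.5],
    [[0,0,0],[0,0,-0.1],6.5]
  ]
}}

```text
t: 29.82
eef_pos: [0.5812, -0.2664, 0.0467]
tool_rot: [-0.0, 1.0, -0.0, -0.0]
contact_force: [1.0, -0.1, -1.1]
gripper_width: 0.764
```

{"op": "carry_out", "data": {
  "moves": [
    [[0,0,0],[0,0,-2],6.5],
    [[0,0,0],[0,0,-6],6.5],
    [[0,0,0],[0,-3,-10],6.5],
    [[0,0,0],[-1,-9,-10],6.5],
    [[0,0,0],[-2,-15,-10],6.5]
  ]
}}

```text
t: 30.45
eef_pos: [0.5619, -0.1151, 0.1491]
tool_rot: [0.0, 1.0, -0.001, 0.002]
contact_force: [1.0, 1.1, 0.0]
gripper_width: 0.763
```

{"op": "carry_out", "data": {
  "moves": [
    [[0,0,0],[-2,-5.8,0],6],
    [[0,0,0],[-4,-11.6,0],5.5],
    [[0,0,0],[-6,-17.4,0],5.5],
    [[0,0,0],[-8,-23.2,0],5.5],
    [[0,0,0],[-10,-29,0],5.5]
  ]
}}

```text
t: 31.08
eef_pos: [0.4613, 0.1756, 0.1484]
tool_rot: [-0.0, 1.0, -0.0, 0.001]
contact_force: [0.4, 0.6, 0.1]
gripper_width: 0.646
```

{"op": "carry_out", "data": {
  "moves": [
    [[0,0,0],[-4,-5,0],5.5],
    [[0,0,0],[-7,-10,0],5.5],
    [[0,0,0],[-7,-10.2,1],5.5],
    [[0,0,0],[-7,-10.2,2],5.5],
    [[0,0,0],[-7,-10.2,2],5.5]
  ]
}}

```text
t: 31.7
eef_pos: [0.392, 0.2739, 0.1261]
tool_rot: [0.001, 1.0, -0.002, -0.0]
contact_force: [-0.4, -0.6, 0.5]
gripper_width: 0.643
```

```bash
python3 - <<'E'
from h import *
o=bot.get_obs(); print(o["eef_pos"],o["contact_force"],o["gripper_width"])
t=bot.read_camera("top"); s=bot.read_camera("scene")
for c,i in(("top",t),("scene",s)): print("small",edgefit({c:i},[(.0235,.042),(.010,.042)],(.5815,-.2655)))
b=edgefit({"scene":s},[(.0175,.04),(.011,.064)],(.391,.276)); print("steel",b)
crop(t,350,120,440,210,4.4,"a.png",[(proj(circ(.5813,-.2664,.0235,.042),"top"),(0,255,0))])
crop(s,390,160,480,250,4.4,"b.png",[(proj(circ(.391,.276,r,z),"scene"),(0,255,0)) for r,z in((.0175,.04),(.011,.064))])
cv2.imwrite("pics/k10.png",np.hstack([cv2.imread("a.png"),cv2.imread("b.png")]))
E
```

```text
[0.3920416  0.27387115 0.12614335] [-0.35974007 -0.61121636  0.51436987] 0.6426353610672707
small (array([ 0.58012725, -0.26580417]), np.float64(147.80048129565552))
small (array([ 0.58108198, -0.26389247]), np.float64(121.51450770452402))
steel (array([0.3926763 , 0.27642626]), np.float64(114.68496309676041))
```

View pics/k10.png

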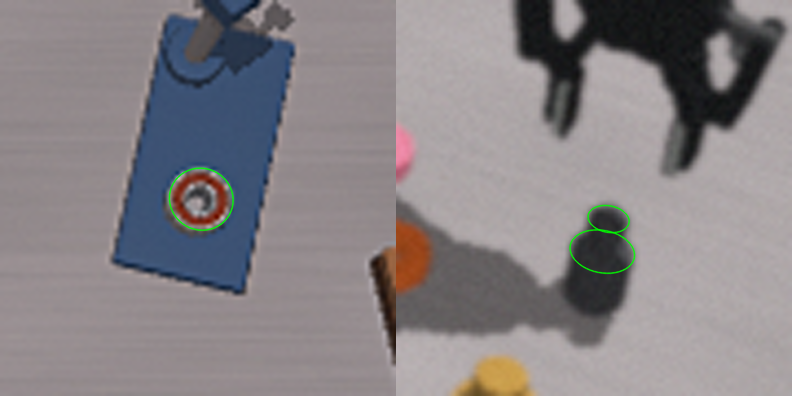

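The small bearing is concentric on the blue seat (crop (200,199)). The dark steel weight at (600,260) matches its outline to about 1 mm, and the gripper is above it. I'll grip.

{"op": "carry_out", "data": {
  "moves": [
    [[0,0,0],[0,-0.15,3],5.5],
    [[0,0,0],[0,-0.15,5.5],5.5],
    [[0,0,0],[0,-0.15,8],5.5],
    [[0,0,0],[0,-0.15,9.9],5.5],
    [[0,0,0],[0,-0.15,9.9],5.5]
  ]
}}

```text
t: 32.42
eef_pos: [0.3915, 0.276, 0.0269]
tool_rot: [0.001, 1.0, -0.001, -0.001]
contact_force: [0.0, 0.5, 0.0]
gripper_width: 0.645
```

{"op": "carry_out", "data": {
  "moves": [
    [[0,0,0],[0,0,0],4.5],
    [[0,0,0],[0,0,0],3.8],
    [[0,0,0],[0,0,0],3],
    [[0,0,0],[0,0,0],2.8],
    [[0,0,0],[0,0,0],2.8]
  ],
  "newtons": 40
}}

```text
t: 33.05
eef_pos: [0.3922, 0.2768, 0.0287]
tool_rot: [0.0, 1.0, -0.001, 0.001]
contact_force: [0.2, -2.0, 6.9]
gripper_width: 0.396
```

{"op": "carry_out", "data": {
  "moves": [
    [[0,0,0],[0,0,-0.5],2.8],
    [[0,0,0],[0,0,-2],2.8],
    [[0,0,0],[0,0,-5],2.8],
    [[0,0,0],[3,1,-9],2.8],
    [[0,0,0],[7,5,-10],2.8]
  ]
}}

```text
t: 33.67
eef_pos: [0.463, 0.2308, 0.1318]
tool_rot: [-0.003, 1.0, 0.003, 0.003]
contact_force: [1.0, 0.9, -4.0]
gripper_width: 0.397
```

{"op": "carry_out", "data": {
  "moves": [
    [[0,0,0],[1.5,5.8,0],2.8],
    [[0,0,0],[3,11.6,0],2.8],
    [[0,0,0],[4.5,17.4,0],2.8],
    [[0,0,0],[6,23.2,0],2.8],
    [[0,0,0],[7.5,29,0],2.8]
  ]
}}

```text
t: 34.3
eef_pos: [0.5367, -0.0645, 0.1289]
tool_rot: [-0.0, 1.0, -0.0, 0.001]
contact_force: [1.0, 0.6, -2.3]
gripper_width: 0.394
```

{"op": "carry_out", "data": {
  "moves": [
    [[0,0,0],[1.3,5.6,0],2.8],
    [[0,0,0],[2.6,11.2,0],2.8],
    [[0,0,0],[4,17,0],2.8],
    [[0,0,0],[4.3,20,0.5],2.8],
    [[0,0,0],[4.3,20,1],2.8]
  ]
}}

```text
t: 34.92
eef_pos: [0.5785, -0.2668, 0.1182]
tool_rot: [0.001, 1.0, -0.003, 0.0]
contact_force: [0.3, 0.3, -2.3]
gripper_width: 0.397
```

{"op": "carry_out", "data": {
  "moves": [
    [[0,0,0],[0,0,1],2.8],
    [[0,0,0],[0,0,2],2.8],
    [[0,0,0],[0,0,2.8],2.8],
    [[0,0,0],[0,0,2.8],2.8],
    [[0,0,0],[0,0,2.8],2.8]
  ]
}}

```text
t: 35.55
eef_pos: [0.5795, -0.2627, 0.0899]
tool_rot: [0.0, 1.0, -0.0, 0.0]
contact_force: [0.3, 0.5, -1.8]
gripper_width: 0.394
```

```bash
python3 - <<'E'
from h import *
o=bot.get_obs(); print(o["eef_pos"],o["contact_force"],o["gripper_width"])
s=bot.read_camera("scene"); p=o["eef_pos"]; zb=p[2]-.0278
D=[(h,(0,255,0)) for h in hulls("steel_weight",p[0],p[1],zb,"scene")]+[(proj(circ(.5807,-.2655,.0235,.042),"scene"),(0,0,255))]
crop(s,165,130,255,220,6,"pics/k11.png",D)
E
```

```text
[ 0.57945941 -0.26272482  0.089923  ] [ 0.34326815  0.50066536 -1.83119478] 0.39400810708948736
```

View pics/k11.png

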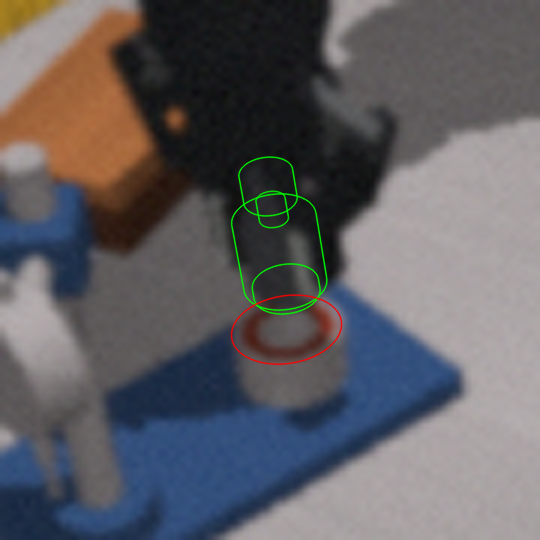

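The steel weight hangs upright and matches the outline to about 1 mm. The bearing below is at (288,331), as the red circle predicts. I'll correct and lower.

{"op": "carry_out", "data": {
  "moves": [
    [[0,0,0],[0.1,0.3,0.5],2.8],
    [[0,0,0],[0.1,0.3,1],2.8],
    [[0,0,0],[0.1,0.3,1.4],2.8],
    [[0,0,0],[0.1,0.3,1.65],2.8],
    [[0,0,0],[0.1,0.3,1.75],2.8]
  ]
}}

```text
t: 36.22
eef_pos: [0.5802, -0.2658, 0.072]
tool_rot: [-0.0, 1.0, -0.0, -0.0]
contact_force: [-0.7, 0.1, -2.1]
gripper_width: 0.397
```

{"op": "carry_out", "data": {
  "moves": [
    [[0,0,0],[0,0,0.07],2.8],
    [[0,0,0],[0,0,0.14],2.8],
    [[0,0,0],[0,0,0.2],2.8],
    [[0,0,0],[0,0,0.2],2.8]
  ]
}}

```text
t: 36.72
eef_pos: [0.5804, -0.2659, 0.0708]
tool_rot: [0.0, 1.0, -0.0, 0.0]
contact_force: [-2.0, 0.2, 3.4]
gripper_width: 0.393
```

Contact. Release and withdraw.

{"op": "carry_out", "data": {
  "moves": [
    [[0,0,0],[0,0,0.03],3.4],
    [[0,0,0],[0,0,0.03],3.7],
    [[0,0,0],[0,0,0.03],4.2],
    [[0,0,0],[0,0,0.03],5],
    [[0,0,0],[0,0,0.03],6]
  ]
}}

```text
t: 37.35
eef_pos: [0.5802, -0.2659, 0.0699]
tool_rot: [-0.0, 1.0, -0.0, 0.0]
contact_force: [-0.3, -0.0, -1.0]
gripper_width: 0.705
```

{"op": "carry_out", "data": {
  "moves": [
    [[0,0,0],[0,0,-2],6],
    [[0,0,0],[0,0,-5],6],
    [[0,0,0],[0,0,-9],6],
    [[0,0,0],[-2,3,-11],6],
    [[0,0,0],[-4,8,-11],6]
  ]
}}

```text
t: 37.98
eef_pos: [0.5424, -0.3451, 0.1843]
tool_rot: [0.001, 1.0, 0.002, 0.003]
contact_force: [0.7, -0.9, 0.0]
gripper_width: 0.7
```

{"op": "carry_out", "data": {
  "moves": [
    [[0,0,0],[-3,6,0],6],
    [[0,0,0],[-6,12,0],6],
    [[0,0,0],[-6,12,0],6],
    [[0,0,0],[-6,12,0],6]
  ]
}}

```text
t: 38.48
eef_pos: [0.4799, -0.4665, 0.181]
tool_rot: [0.0, 1.0, -0.001, 0.001]
contact_force: [0.8, 0.8, 0.2]
gripper_width: 0.702
```

```bash
python3 - <<'E'
from h import *
o=bot.get_obs(); print(o["eef_pos"],o["contact_force"])
t=bot.read_camera("top"); s=bot.read_camera("scene"); t0,s0=np.load("im0.npy")
for n,rims,x in(("steel",[(.0175,.082),(.011,.106)],(.5807,-.2658)),("small",[(.0235,.042),(.0235,.028)],(.5807,-.2658)),("brass",[(.023,.090),(.013,.114)],(.580,.2885)),("large",[(.031,.044),(.031,.028)],(.5807,.288)),("master",[(.031,.024),(.014,.052)],(.621,-.0085))):
    print(n,[[a.round(4),round(float(v))] for a,v in(edgefit({c:i},rims,x,.01) for c,i in(("top",t),("scene",s)))])
print("diff bottle/case",np.abs(s.astype(int)-s0)[250:302,470:505].mean(),np.abs(t.astype(int)-t0)[170:218,435:472].mean())
def st(c,cam,b): 
    cv2.imwrite("a.png",c[0][:,:,::-1])
for i,(im,x,y) in enumerate(((t,350,120),(s,165,130),(t,185,120),(s,370,215))): crop(im,x,y,x+90,y+70,4.3,f"t{i}.png")
T=[cv2.imread(f"t{i}.png") for i in range(4)]
cv2.imwrite("pics/f.png",np.vstack([np.hstack(T[:2]),np.hstack(T[2:])])[:600,:800])
E
```

```text
[ 0.47986917 -0.46645709  0.18101321] [0.78611147 0.80618135 0.20288984]
steel [[array([ 0.5793, -0.2654]), 105], [array([ 0.5798, -0.2634]), 126]]
small [[array([ 0.5844, -0.27  ]), 131], [array([ 0.5741, -0.2713]), 114]]
brass [[array([0.5777, 0.2896]), 139], [array([0.5776, 0.2895]), 135]]
large [[array([0.5851, 0.2957]), 134], [array([0.5721, 0.2788]), 117]]
master [[array([ 0.6205, -0.0087]), 149], [array([ 0.6223, -0.0071]), 133]]
diff bottle/case 2.8472527472527474 16.226914414414413
```

View pics/f.png

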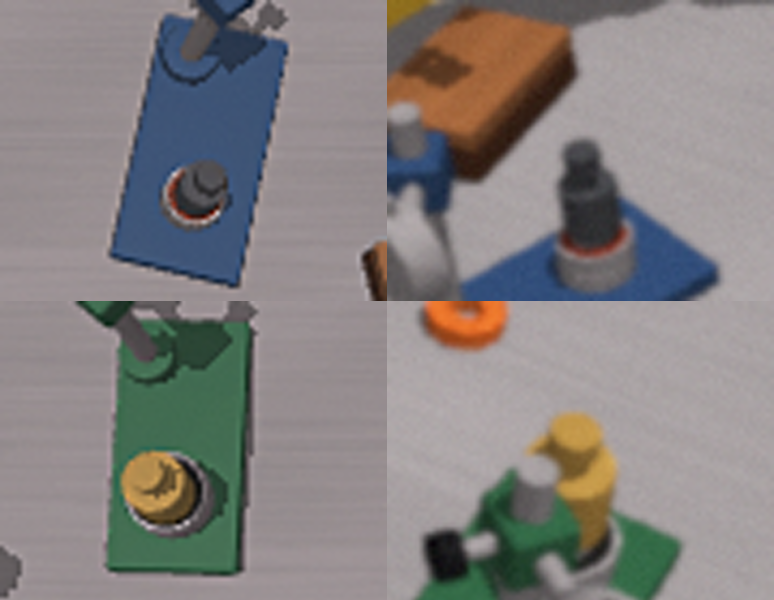

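Both stacks stand upright and concentric: steel on the small bearing (red seal ring even around it), brass on the large one. The case only has the arm's shadow on it. I'll do a quick bystander check, then hand in.

```bash
python3 - <<'E'
from h import *
bot.read_camera("scene");bot.read_camera("top")
for l,c in(("wooden_case","scene"),("wooden_case","top"),("oil_bottle","scene")): print(l,c,[(round(d["score"],2),np.round(d["location"],1)) for d in bot.silhouettes(l,c)])
print(bot.get_obs()["t"],bot.hand_in())
E
```

```text
wooden_case scene [(0.67, array([185.1, 151.1])), (0.65, array([210.7, 191.6])), (0.3, array([182.6, 199.5]))]
wooden_case top [(0.68, array([448.9, 197.7]))]
oil_bottle scene [(0.62, array([488.5, 276.9]))]
the job is handed in; nothing more can be done
38.825 None
```

The job is done and handed in at about 39 s of the 120 s allowed; the hand-in reports no verdict. The setting master is parked on the cork. The large bearing with the brass weight is on the green gauge, and the small brown-sealed bearing with the steel weight is on the blue gauge. Everything was lowered until contact showed (wrist force about 11 N at most) and then released.

**What the last checks showed**
- **Positions:** the master is within about 2 mm of the cork centre. Each bearing was within about 3 mm of its seat axis when checked before its weight went on. The steel weight is within about 2 mm of its bearing's centre, and the brass about 3 mm.
- **Attitude and clearance:** both stacks look upright in both views, and the arm stood well clear, reading no contact.
- **Oil bottle:** it did not move (its picture is unchanged).

**Checks that failed or disagreed**
- The final edge fit of the two bearings under their weights was unreliable: the cameras disagreed by up to 2 cm because the seat rings have the same diameters. I relied on the earlier clean fits and the final picture instead.
- The network's outline of the wooden case moved 2.6 px in the scene view and 5 px (roughly 15 mm) in the top view between start and end. I put that down to the arm's shadow on it, since nothing went near the case and the arm never showed unexpected contact, but I did not check it further.
- One in-hand fit of the master, taken just after lifting, was about 7 mm off. A second fit over the cork agreed to about 2 mm.

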